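# Put the red marker back in the mug, leaning away from the handle

### The arm

A 6-joint arm with a two-finger parallel gripper is mounted at the origin on a cart in front of the work surface, level with it; the furniture and walls round the work are solid. World frame = base frame: x ahead of the robot, y to its left, z up, the work surface at z = 0. Lengths are in m, angles in rad, forces in N, time in s.
With the tool pointing down it reaches from about 0.35 to 0.975 m from the base axis. Payload 7.1 kg.
Tool frame: the origin (TCP) lies midway between the tips of the shut fingers; the grasp point (between the pads) lies 19 mm behind it (manip.hold_point_z is the distance from the TCP to the grasp point, in m); z points along the fingers, y is the line along which they close (so a half turn about z gives the same grasp; the last joint's range is limited). The gripper opens to 88 mm and grips with 3 to 60 N. Pads are 20 mm wide; open, the fingers measure 115 mm over their backs; the gripper's body (75 mm by 178 mm) begins 61 mm behind the grasp point.
Start: joints at [-1.266, 0.423, 1.63, -0, 1.089, -0.019], TCP at [0.199, -0.592, 0.223] pointing down, gripper open.
Joint ranges: [-3, 3], [-0.9, 2.11], [0.09, 2.58], [-1.31, 4.45], [0.11, 2.69], [-2.54, 2.54]. Speed limits (rad/s): [2.39, 2.39, 3.01, 3.14, 3.14, 3.14].

### API

Orientations are given as a unit quaternion [w, x, y, z].
In Python, from workcell import manip gives the robot as it stands. The module is installed in compiled form; this text tells all that it offers.
- The arm moves only by the tool send_rows, never from a script. Its argument "deltas" is a list of rows, each a list of 3 entries, a list of its own where there are three numbers: the opening, from 0 (shut) to 1 (fully open), then the shift along the tool's x, y, z in m, then the turn, a rotation vector about the tool's x, y, z in degrees. A call has 1 to 12 rows; each row shifts and turns the commanded pose from where the row before left it, along the tool's axes as they then stand; what a row does not reach is not made up. A row lasts 1/12 s, in which the tool goes at most 41.7 mm and 7.16 degrees, less where a joint would pass 70% of its speed; a pose out of reach is approached as far as the arm can. A call is refused whole if a number of a shift passes 0.0417 or a number of a turn 7.16, either way. A call with a gripper value outside its range is refused whole. The fingers move at their own pace and stop on an object; the grip force is fixed at half the most. Time passes only in rows, so rows that do not move let the fingers close. It gives the time, the measured TCP pose, the force, the opening and the grip force at its end, in the units of the state.
- manip.sense(): the state, without advancing time (a new reading comes with each control period).
- manip.snapshot(name): name is "side" or "top"; returns the picture (420x560x3 uint8, blue, green, red); there is no depth.
- manip.camera_info(name): a dict with "K" (3x3 intrinsics, pixels), "D" ([k1, k2, p1, p2, k3] as OpenCV has them; the pictures are not rectified), "extrinsics" (4x4, takes a point from camera to world coordinates). Camera axes: x right, y up, looking along -z (the intrinsics and any distortion apply to the point x, -y, -z); pixel columns grow to the right and rows downward; lengths in m; the calibration is good to about 2 mm. A picture is of the moment at which its call begins. camera_info takes no time and is no camera call.
- manip.finish_job(): hands the job in; it is judged then, once.
The state is a dict: "clock": time; "joints": joint angles; "qd": joint speeds; "joint_torque": joint torques, N m; "ee_pos": TCP position; "ee_rot": TCP orientation; "force": force on the tool from outside, world axes, zero at the start; "torque": the same for the moment, N m; "width": finger opening in m; "gripper_force": force on a finger pad.
Only numpy, scipy, OpenCV 4.12 (cv2) and the standard library are available. Lean on these libraries where they do the work, as an engineer would, in place of code of your own. Each camera call takes 0.05 s, during which the arm holds its last target. There are 200 camera calls.

### The job

Take the red-capped marker out of the wooden pen stand and lower it into the white mug, cap up, holding on until its foot is down near the bottom. Leave it leaning against the side of the rim opposite the handle, so that the handle stays free for carrying the mug. Leave the blue and green markers in the stand, and the mug standing where it is.

Things in the scene. Friction and masses are not known exactly. Their poses are not given: they have to be found in the camera images.
- mug: White ceramic mug, loose, about 0.4 kg, standing on the table: 84 mm outside diameter, 85 mm high, wall 4 mm, straight sides, inner diameter 75 mm, inner floor 5 mm above the table. Origin: centre of its underside; z up along its axis; the handle is a loop on its +y side, reaching 78 mm from the axis. The side opposite the handle is -y. It stands anywhere on the right part of the free table, turned up to 65 degrees either way from handle to the left.
- mug_rim (a point): Centre of the mug's mouth, 85 mm above the table. Axes as the mug's.
- red_marker: The marker with a white barrel and a red cap: round, up to 17 mm thick, 135 mm long, about 20 g, standing cap up in one of the three holes of the pen stand, about 100 mm of it showing, with up to 6 degrees of play. Origin: at half its length, on the surface of the barrel (8 mm off the centre line); its y axis runs along the pen from foot to cap.
- red_marker_top (a point): Centre of the cap's end, the top of the red marker, about 145 mm above the table at the start. Its y axis runs along the pen from foot to cap.
- red_marker_foot (a point): Centre of the foot, the lower end of the red marker's white barrel, 135 mm from the top. Axes as the marker's.
- blue_marker: Marker of the same size and build with a blue cap, in another hole of the stand; a bystander. Origin at half its length on the surface of the barrel, y axis towards the cap.
- green_marker: Marker of the same size and build with a green cap, in another hole of the stand; a bystander. Origin and axes as the blue one.
- pen_stand: Fixed block of light wood, 150 x 45 mm and 45 mm high, with three blind holes 21 mm wide and 35 mm deep in a row along its x axis, 50 mm apart, the middle one at its centre; which marker stands in which hole varies. Origin: centre of its underside; z up.
Things that resemble listed ones, but are neither listed nor needed, are in the scene too. There is more than one size of the mug; the job needs the larger.

How it is judged:
By the outcome, as a careful person would: the job done as asked, in the order asked, and still so for the second after the job is handed in, with the robot touching nothing.
It also fails if it takes over 35 s, if anything falls off the work surface, if the arm or the gripper's body presses on something with over 40 N, if the wrist force passes 120 N, or if a joint passes its speed limit or range.

## Working session

There is one attempt and no reset: what is moved stays moved. The work goes in short steps, Python scripts to look and compute and a tool call to move; the robot and the scene stay as the last step left them, time stands still between calls to the robot, and variables do not carry over. Pictures are saved under pics/ and viewed, at most 10 in all, crops included, and the job is handed in when it is done.

Besides the shell and the picture viewer there is one more tool, called in YAML: its name, and indented under it one key for each argument. send_rows: Moves the arm, as the interface text tells. Its arguments: {"type":"object","properties":{"deltas":{"type":"array"}},"required":["deltas"]}

```bash
mkdir -p pics; cat > h.py <<'E'
import numpy as np, cv2
from workcell import manip
def ray(cam,px):
    c=manip.camera_info(cam);K=np.array(c["K"]);D=np.array(c["D"]);T=np.array(c["extrinsics"])
    u=cv2.undistortPoints(np.array([[px]],float),K,D)[0,0]
    d=T[:3,:3]@np.array([u[0],-u[1],-1.]);return T[:3,3],d/np.linalg.norm(d)
def onz(cam,px,z):
    o,d=ray(cam,px);return o+d*(z-o[2])/d[2]
def proj(cam,p):
    c=manip.camera_info(cam);K=np.array(c["K"]);D=np.array(c["D"]);T=np.linalg.inv(np.array(c["extrinsics"]))
    q=T[:3,:3]@np.array(p,float)+T[:3,3]
    return cv2.projectPoints(np.array([[q[0],-q[1],-q[2]]]),np.zeros(3),np.zeros(3),K,D)[0][0,0]
def tri(a,pa,b,pb):
    o1,d1=ray(a,pa);o2,d2=ray(b,pb)
    s=np.linalg.lstsq(np.array([d1,-d2]).T,o2-o1,rcond=None)[0]
    p,q=o1+s[0]*d1,o2+s[1]*d2;return (p+q)/2,np.linalg.norm(p-q)
E
python3 - <<'E'
from h import *
np.set_printoptions(precision=3,suppress=True)
for n in("top","side"):
    cv2.imwrite(f"pics/{n}0.png",manip.snapshot(n)); c=manip.camera_info(n);print(np.array(c["extrinsics"]),np.array(c["K"])[0,0])
s=manip.sense();print(s["ee_pos"],s["ee_rot"],s["clock"],manip.hold_point_z)
E
```

```text
[[-0.108  0.973 -0.202  0.352]
 [-0.994 -0.106  0.018  0.063]
 [-0.004  0.203  0.979  0.954]
 [ 0.     0.     0.     1.   ]] 421.22399507654717
[[-0.989  0.085 -0.123  0.429]
 [-0.147 -0.439  0.886  0.802]
 [ 0.021  0.895  0.446  0.481]
 [ 0.     0.     0.     1.   ]] 399.3894724838645
[ 0.199 -0.592  0.222] [-0.001  0.987  0.161 -0.   ] 0.1 0.0187
```

View pics/top0.png

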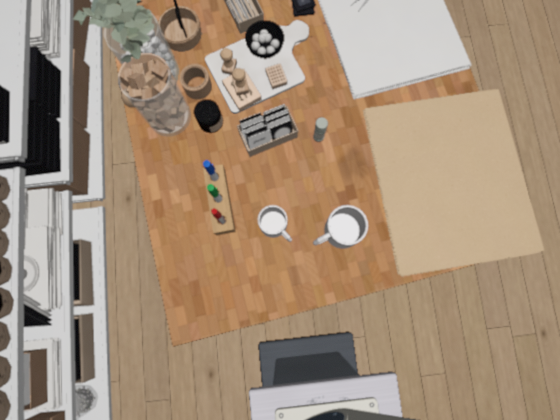

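View pics/side0.png

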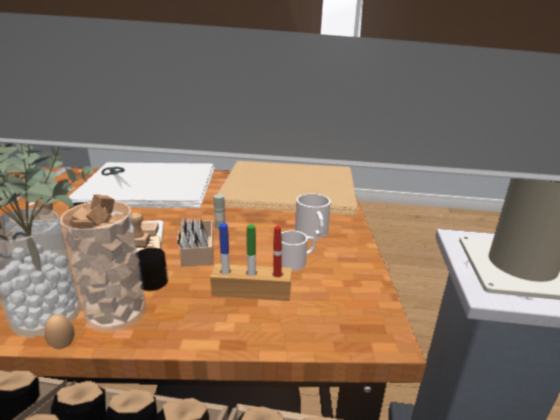

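The top view shows the stand at about (222,200), with the blue, green and red caps at (209,167), (212,190) and (216,214). There are two mugs: a small one at (273,221) with its handle to the lower right, and a large one at (347,226) with its handle to the lower left, tip near (320,239). The larger fits the job. In the side view the red marker is at (277,250), the big mug at (313,215) and the small mug at (293,250). I'll measure them and enlarge.

```bash
python3 - <<'E'
from h import *
np.set_printoptions(precision=4,suppress=True)
t=cv2.imread("pics/top0.png");s=cv2.imread("pics/side0.png")
def comp(img,lo,hi,roi):
    x0,y0,x1,y1=roi;h=cv2.cvtColor(img[y0:y1,x0:x1],cv2.COLOR_BGR2HSV);m=cv2.inRange(h,np.array(lo),np.array(hi))
    n,l,st,c=cv2.connectedComponentsWithStats(m);i=1+np.argmax(st[1:,4])
    ys,xs=np.nonzero(l==i);return np.c_[xs+x0,ys+y0],st[i,4]
for nm,lo,hi in(("red",(0,225,60),(4,255,255)),("green",(45,150,30),(75,255,255)),("blue",(105,150,40),(130,255,255))):
    a,na=comp(t,lo,hi,(195,150,235,230));b,nb=comp(s,lo,hi,(205,210,295,280))
    print(nm,na,a.min(0),a.max(0),nb,b.min(0),b.max(0))
# mugs
for nm,roi in(("small",(250,200,300,248)),("big",(308,200,375,252))):
    a,na=comp(t,(0,0,110),(180,70,255),roi); h=cv2.convexHull(a.astype(np.int32))
    print(nm,na,a.min(0),a.max(0))
for n,im,(x0,y0,x1,y1) in(("t",t,(195,150,375,255)),("s",s,(200,185,340,305))):
    pass
A=cv2.resize(t[150:255,195:375],None,fx=4.4,fy=4.4,interpolation=cv2.INTER_CUBIC)
cv2.imwrite("pics/ct.png",A)
B=cv2.resize(s[185:305,200:340],None,fx=5,fy=5,interpolation=cv2.INTER_CUBIC)
cv2.imwrite("pics/cs.png",B)
E
```

```text
Traceback (most recent call last):
ValueError: attempt to get argmax of an empty sequence
```

```bash
python3 - <<'E'
from h import *
np.set_printoptions(precision=4,suppress=True)
t=cv2.imread("pics/top0.png");s=cv2.imread("pics/side0.png")
A=cv2.resize(t[150:255,195:375],None,fx=4.4,fy=4.4,interpolation=cv2.INTER_CUBIC)
cv2.imwrite("pics/ct.png",A)
B=cv2.resize(s[185:305,200:340],None,fx=5,fy=5,interpolation=cv2.INTER_CUBIC)
cv2.imwrite("pics/cs.png",B)
for im,p in((t,(215,214)),(t,(217,213)),(s,(277,240)),(s,(277,250))):print(cv2.cvtColor(im,cv2.COLOR_BGR2HSV)[p[1],p[0]])
E
```

```text
[  0 202 116]
[  0 177 114]
[  3 194 133]
[  3 160 132]
```

View pics/ct.png

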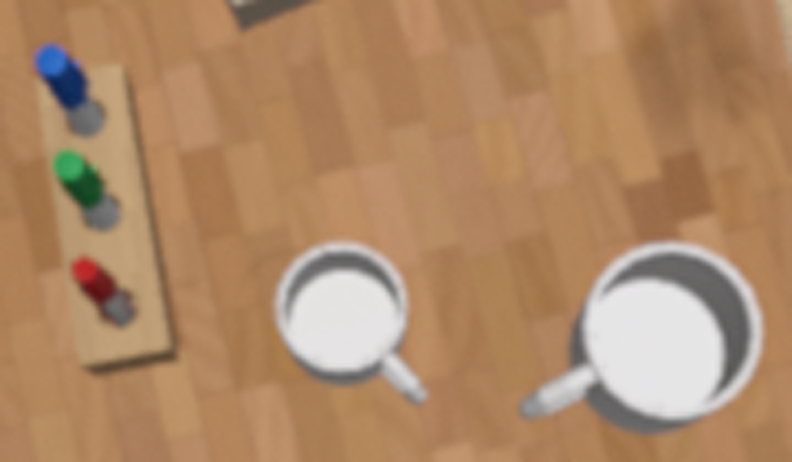

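View pics/cs.png

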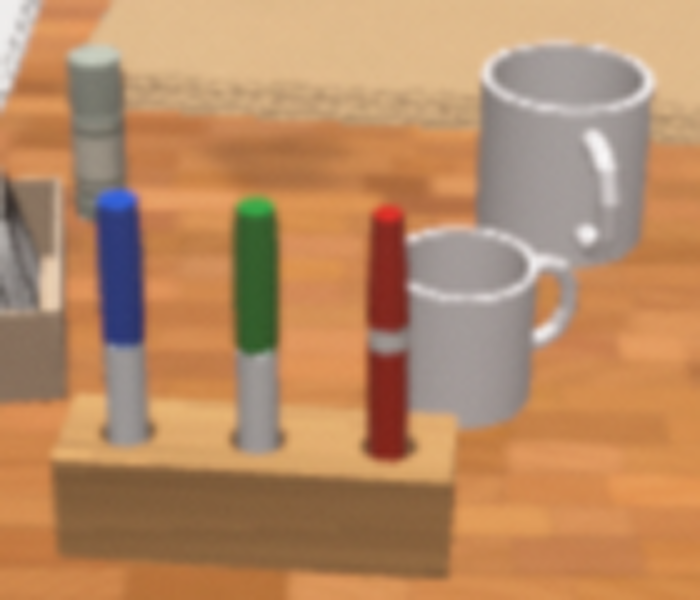

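The big mug's rim in the top crop spans (583–763, 241–420), with the handle tip at (530,407). The red marker's cap end is at (86,267) in the top crop and (388,212) in the side crop. It is the only red-capped pen. The side facing the top camera shows a light barrel, while the far side looks red below a light ring. Next I'll compute positions.

```bash
python3 - <<'E'
from h import *
np.set_printoptions(precision=4,suppress=True)
T=lambda x,y:((x+.5)/4.4-.5+195,(y+.5)/4.4-.5+150)
S=lambda x,y:((x+.5)/5-.5+200,(y+.5)/5-.5+185)
for n,a,b in(("red",(86,267),(388,212)),("green",(70,160),(257,205)),("blue",(52,57),(118,198)),("rim",(672,331),(567,77)),("foot45",(120,312),(388,455)),("handletip",(530,407),(605,190)),("smallrim",(342,305),(468,265))):
    print(n,*tri("top",T(*a),"side",S(*b)))
print("rim pts",[onz("top",T(*p),.085)[:2] for p in((583,331),(763,331),(672,241),(672,420))])
print("side",onz("side",S(482,77),.085),onz("side",S(653,77),.085))
print("handle mid on z=.05:",onz("top",T(530,407),.05), onz("top",T(590,378),.05))
for p in((38,68),(125,66),(172,350),(88,362)): print("stand",onz("top",T(*p),.045)[:2])
for p in((120,310),(100,212),(86,118)):print("hole",onz("top",T(*p),.045))
E
```

```text
red [0.5192 0.1807 0.1452] 0.00022967540528418825
green [0.5675 0.184  0.1454] 0.002914304113152335
blue [0.617  0.1886 0.1456] 0.002039722168003678
rim [ 0.471  -0.0847  0.0846] 0.0002898511645223409
foot45 [0.5167 0.1807 0.0406] 0.0008805885605304448
handletip [ 0.4461 -0.0154  0.0605] 0.002385240531704759
smallrim [0.5022 0.0698 0.0635] 0.003396360979198326
rim pts [array([ 0.4754, -0.0426]), array([ 0.4661, -0.1276]), array([ 0.514 , -0.0907]), array([ 0.429 , -0.0788])]
side [ 0.5117 -0.0757  0.085 ] [ 0.4299 -0.0919  0.085 ]
handle mid on z=.05: [ 0.4459 -0.0163  0.05  ] [ 0.4569 -0.0473  0.05  ]
stand [0.6461 0.2119]
stand [0.6423 0.1674]
stand [0.4937 0.1559]
stand [0.4922 0.1978]
hole [0.5165 0.18   0.045 ]
hole [0.5674 0.186  0.045 ]
hole [0.617  0.1894 0.045 ]
```

Both views agree:
- **Mug:** rim centre (0.471, -0.085) and z 0.085, rim diameter 85 mm. The handle points at about 110°, so the free side is at about -70°.
- **Red marker:** upright at (0.518, 0.181), top at z 0.145.

I'll move above the marker.

send_rows:
  deltas:
    - [0.4,[0.023,-0.0264,-0.001],[0,0,-1.3]]
    - [0.4,[0.0224,-0.027,-0.001],[0,0,-1.3]]
    - [0.4,[0.0218,-0.0274,-0.001],[0,0,-1.3]]
    - [0.4,[0.0212,-0.0279,-0.001],[0,0,-1.3]]
    - [0.4,[0.0205,-0.0284,-0.001],[0,0,-1.3]]
    - [0.4,[0.02,-0.0288,-0.001],[0,0,-1.3]]
    - [0.4,[0.019,-0.029,-0.001],[0,0,-1.3]]
    - [0.4,[0.0185,-0.03,-0.001],[0,0,-1.3]]
    - [0.4,[0.018,-0.03,-0.001],[0,0,-1.3]]
    - [0.4,[0.017,-0.031,-0.001],[0,0,-1.3]]
    - [0.4,[0.0165,-0.031,-0.001],[0,0,-1.3]]
    - [0.4,[0.016,-0.032,-0.001],[0,0,-1.3]]

```text
clock: 1.1
ee_pos: [0.2572, -0.179, 0.2345]
ee_rot: [-0.0, 0.956, 0.294, 0.0]
force: [0.6, 0.6, 0.2]
width: 0.0354
gripper_force: 0.0
```

```bash
cat > go.py <<'E'
# python3 go.py x y z(TCP) yaw tilt : total shift in present tool axes, and turn vector (tool), deg
from h import *
import sys
from scipy.spatial.transform import Rotation as R
np.set_printoptions(precision=4,suppress=True)
s=manip.sense();q=np.array(s["ee_rot"]);r=R.from_quat(np.r_[q[1:],q[0]])
x,y,z,yaw,tilt=map(float,sys.argv[1:6]);c,d=np.cos(np.radians(yaw)),np.sin(np.radians(yaw))
g=R.from_matrix(np.array([[c,d,0],[d,-c,0],[0,0,-1]]))*R.from_euler("y",tilt,degrees=True)
print("t",s["clock"],"pos",np.array(s["ee_pos"]),"shift",r.inv().apply(np.array([x,y,z])-s["ee_pos"]),"turn",np.degrees((r.inv()*g).as_rotvec()))
print("zdir",r.apply([0,0,1]),"j",np.array(s["joints"]),"w",s["width"],"gf",s["gripper_force"],"F",np.array(s["force"]))
E
python3 go.py 0.518 0.181 0.25 50 0
```

```text
t 1.1 pos [ 0.2572 -0.179   0.2345] shift [ 0.418  -0.1513 -0.0154] turn [ -0.0061  -0.0059 -15.8117]
zdir [ 0.      0.0001 -1.    ] j [-0.6461 -0.0914  2.2378  0.0001  0.9953  0.3279] w 0.035435613510878976 gf 0.0 F [0.643  0.5775 0.2488]
```

send_rows:
  deltas:
    - [0.4,[0.034,-0.0122,-0.001],[0,0,0]]
    - [0.4,[0.034,-0.0122,-0.001],[0,0,0]]
    - [0.4,[0.034,-0.0122,-0.001],[0,0,0]]
    - [0.4,[0.034,-0.0122,-0.001],[0,0,0]]
    - [0.4,[0.034,-0.0122,-0.001],[0,0,0]]
    - [0.4,[0.034,-0.0122,-0.001],[0,0,0]]
    - [0.4,[0.034,-0.0122,-0.001],[0,0,0]]
    - [0.4,[0.034,-0.0122,-0.001],[0,0,0]]
    - [0.4,[0.034,-0.0122,-0.001],[0,0,-4]]
    - [0.4,[0.034,-0.0122,-0.001],[0,0,-4]]
    - [0.4,[0.034,-0.0122,-0.001],[0,0,-4]]
    - [0.4,[0.03,-0.012,-0.001],[0,0,-4]]

```text
clock: 2.1
ee_pos: [0.4986, 0.1765, 0.2464]
ee_rot: [0.0, 0.905, 0.425, 0.0]
force: [-0.0, -0.6, -0.3]
width: 0.035
gripper_force: 0.0
```

```bash
python3 go.py 0.518 0.181 0.25 50 0
```

```text
t 2.1 pos [0.4986 0.1765 0.2464] shift [ 0.0158  0.0121 -0.0036] turn [ 0.0028 -0.0023  0.3643]
zdir [ 0.0001 -0.     -1.    ] j [ 0.3177  0.2533  1.82   -0.      1.0682  1.0095] w 0.03501907647630897 gf 0.0 F [-0.012  -0.561  -0.3415]
```

send_rows:
  deltas:
    - [0.4,[0.004,0.006,0],[0,0,0]]
    - [0.4,[0,0,0],[0,0,0]]
    - [0.4,[0,0,0],[0,0,0]]

```text
clock: 2.35
ee_pos: [0.5041, 0.1731, 0.246]
ee_rot: [0.0, 0.906, 0.423, -0.001]
force: [-0.0, -0.4, 0.9]
width: 0.035
gripper_force: 0.0
```

```bash
python3 go.py 0.518 0.181 0.128 50 0; python3 - <<'E'
from h import *
for n in("top","side"):cv2.imwrite(f"pics/{n}1.png",manip.snapshot(n))
s=cv2.imread("pics/side1.png");t=cv2.imread("pics/top1.png")
cv2.imwrite("pics/c1.png",np.hstack([cv2.resize(s[150:300,200:340],None,fx=2.85,fy=4,interpolation=3)[:600],cv2.resize(t[150:250,180:280],(400,600))]))
E
```

```text
t 2.35 pos [0.5041 0.1731 0.246 ] shift [0.0152 0.0057 0.118 ] turn [-0.0404  0.0927  0.1064]
zdir [-0.0016 -0.0008 -1.    ] j [ 0.3087  0.2609  1.8107 -0.0003  1.0718  1.0051] w 0.035023549079797316 gf 0.0 F [-0.0458 -0.4056  0.8937]
```

View pics/c1.png

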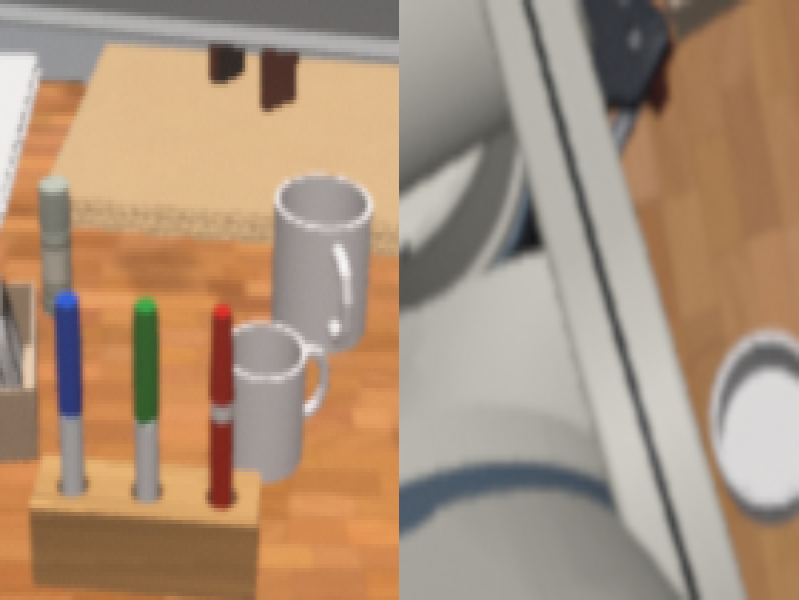

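The side view shows the open fingers, crop (225,78) and (280,108), above the red marker at (222,310). The top view is blocked by the arm. I'll correct sideways, then go down to TCP z of about 0.110.

send_rows:
  deltas:
    - [0.4,[0.0075,0.003,0],[0,0,0]]
    - [0.4,[0.0075,0.003,0.01],[0,0,0]]
    - [0.4,[0,0,0.02],[0,0,0]]
    - [0.4,[0,0,0.02],[0,0,0]]
    - [0.4,[0,0,0.02],[0,0,0]]
    - [0.4,[0,0,0],[0,0,0]]
    - [0.4,[0,0,0],[0,0,0]]
    - [0.4,[0,0,0],[0,0,0]]

```text
clock: 3.12
ee_pos: [0.5197, 0.1814, 0.1772]
ee_rot: [0.0, 0.906, 0.424, 0.0]
force: [0.2, -0.0, 1.0]
width: 0.0352
gripper_force: 0.0
```

```bash
python3 go.py 0.518 0.181 0.110 50 0
```

```text
t 3.1167 pos [0.5197 0.1814 0.1772] shift [-0.0015 -0.0011  0.0672] turn [ 0.0242 -0.0404  0.1202]
zdir [ 0.0008  0.0003 -1.    ] j [0.3142 0.3734 1.8317 0.     0.9356 1.0103] w 0.03523320666729125 gf 0.0 F [ 0.247  -0.045   0.9634]
```

send_rows:
  deltas:
    - [0.4,[-0.001,-0.001,0.013],[0,0,0]]
    - [0.4,[0,0,0.018],[0,0,0]]
    - [0.4,[0,0,0.018],[0,0,0]]
    - [0.4,[0,0,0.018],[0,0,0]]
    - [0.4,[0,0,0],[0,0,0]]
    - [0.4,[0,0,0],[0,0,0]]
    - [0,[0,0,0],[0,0,0]]
    - [0,[0,0,0],[0,0,0]]
    - [0,[0,0,0],[0,0,0]]
    - [0,[0,0,0],[0,0,0]]
    - [0,[0,0,0],[0,0,0]]

```text
clock: 4.03
ee_pos: [0.5184, 0.1816, 0.1108]
ee_rot: [0.0, 0.906, 0.424, 0.001]
force: [-0.6, 0.1, 5.2]
width: 0.0142
gripper_force: 30.0
```

```bash
python3 go.py 0.518 0.181 0.110 50 0
```

```text
t 4.0333 pos [0.5184 0.1816 0.1108] shift [-0.0007  0.0001  0.0008] turn [ 0.062  -0.1053  0.1509]
zdir [ 0.002   0.0007 -1.    ] j [0.3152 0.4705 1.8727 0.0001 0.7963 1.0107] w 0.014185738259066848 gf 30.02058058627881 F [-0.5751  0.1427  5.1961]
```

Gripped at a width of 14 mm. Lifting.

send_rows:
  deltas:
    - [0,[0,0,-0.006],[0,0,0]]
    - [0,[0,0,-0.012],[0,0,0]]
    - [0,[0,0,-0.016],[0,0,0]]
    - [0,[0,0,-0.018],[0,0,0]]
    - [0,[0,0,-0.018],[0,0,0]]
    - [0,[0,0,-0.018],[0,0,0]]
    - [0,[0,0,-0.018],[0,0,0]]
    - [0,[0,0,-0.018],[0,0,0]]
    - [0,[0,0,-0.016],[0,0,0]]
    - [0,[0,0,-0.01],[0,0,0]]
    - [0,[0,0,0],[0,0,0]]
    - [0,[0,0,0],[0,0,0]]

```text
clock: 5.03
ee_pos: [0.5176, 0.1813, 0.2602]
ee_rot: [0.0, 0.906, 0.424, 0.001]
force: [0.5, -0.6, -0.5]
width: 0.0142
gripper_force: 30.0
```

```bash
python3 go.py 0.46 -0.055 0.26 110 0;  python3 - <<'E'
from h import *
for n in("side",):cv2.imwrite(f"pics/{n}2.png",manip.snapshot(n))
s=cv2.imread("pics/side2.png")
cv2.imwrite("pics/c2.png",cv2.resize(s[150:300,200:360],None,fx=4,fy=4,interpolation=3))
E
```

```text
t 5.0333 pos [0.5176 0.1813 0.2602] shift [-0.2183  0.1072  0.    ] turn [  0.0545  -0.0294 -59.8476]
zdir [ 0.001   0.0003 -1.    ] j [0.3152 0.267  1.7663 0.     1.1072 1.0107] w 0.01416042549296454 gf 29.969300434459 F [ 0.4905 -0.6352 -0.5417]
```

View pics/c2.png

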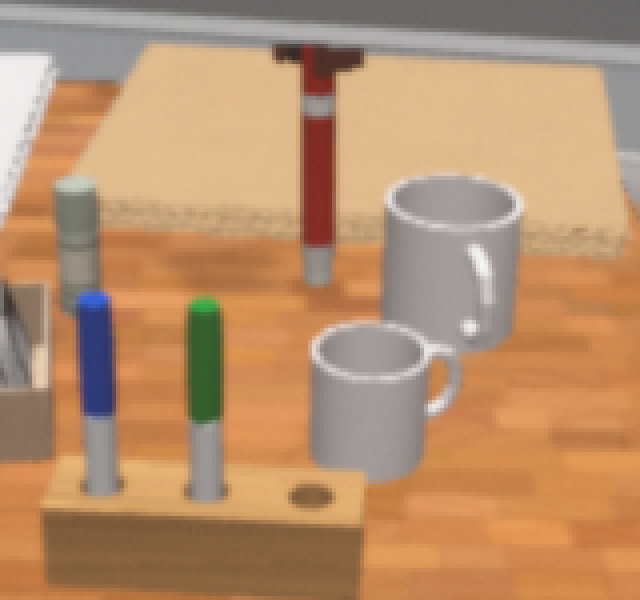

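The red marker is held vertically, its foot at crop (317,282), and the lower end of its barrel is white. Blue and green are undisturbed. I'll carry it over the mug while turning 60°.

send_rows:
  deltas:
    - [0,[-0.0209,0.0137,0],[0,0,-5]]
    - [0,[-0.022,0.0118,0],[0,0,-5]]
    - [0,[-0.0229,0.0099,0],[0,0,-5]]
    - [0,[-0.0237,0.0079,0],[0,0,-5]]
    - [0,[-0.0243,0.0058,0],[0,0,-5]]
    - [0,[-0.0247,0.0036,0],[0,0,-5]]
    - [0,[-0.0249,0.0015,0],[0,0,-5]]
    - [0,[-0.025,-0.0007,0],[0,0,-5]]
    - [0,[-0.0248,-0.0029,0],[0,0,-5]]
    - [0,[-0.0244,-0.0051,0],[0,0,-5]]
    - [0,[-0.0239,-0.0072,0],[0,0,-5]]
    - [0,[-0.0232,-0.0092,0],[0,0,-5]]

```text
clock: 6.08
ee_pos: [0.4825, -0.1174, 0.2584]
ee_rot: [-0.001, 0.571, 0.821, -0.0]
force: [0.8, -0.1, 0.5]
width: 0.0144
gripper_force: 30.0
```

send_rows:
  deltas:
    - [0,[0,0,0],[0,5.2,0]]
    - [0,[0,0,0],[0,5.2,0]]
    - [0,[0,0,0],[0,5.2,0]]
    - [0,[0,0,0],[0,5.2,0]]
    - [0,[0,0,0],[0,5.2,0]]
    - [0,[0,0,0],[0,0,0]]
    - [0,[0,0,0],[0,0,0]]
    - [0,[0,0,0],[0,0,0]]

```text
clock: 6.75
ee_pos: [0.483, -0.1161, 0.2588]
ee_rot: [-0.185, 0.558, 0.799, 0.128]
force: [-1.0, 1.2, -0.3]
width: 0.0143
gripper_force: 30.0
```

```bash
python3 go.py 0.4826 -0.1165 0.22 110 26;  python3 - <<'E'
from h import *
for n in("side","top"):cv2.imwrite(f"pics/{n}3.png",manip.snapshot(n))
s=cv2.imread("pics/side3.png");t=cv2.imread("pics/top3.png")
cv2.imwrite("pics/c3.png",np.hstack([cv2.resize(s[120:270,260:360],None,fx=4,fy=4,interpolation=3),cv2.resize(t[160:260,300:400],None,fx=4,fy=6,interpolation=3)]))
E
```

```text
t 6.75 pos [ 0.483  -0.1161  0.2588] shift [-0.0172 -0.0005  0.0348] turn [-0.1398  0.0447  0.0934]
zdir [-0.152   0.4104 -0.8991] j [-0.4505  0.3565  1.7204  0.3123  1.4102 -0.9063] w 0.01430807237364461 gf 29.969396173255518 F [-1.0392  1.2029 -0.3417]
```

View pics/c3.png

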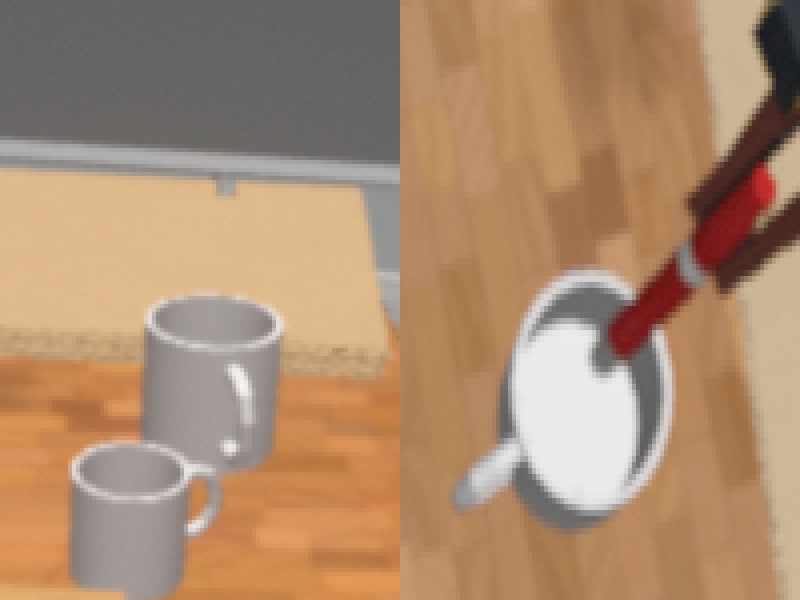

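The top crop shows the pen leaning away from the handle, its foot at (603,355) over the mug's mouth. The side crop shows the foot at (226,193), partly behind the cabinet edge. I'll triangulate the foot to check.

```bash
python3 - <<'E'
from h import *
np.set_printoptions(precision=4,suppress=True)
s=manip.sense()
print(tri("side",(260+226/4-.4,120+191/4-.4),"top",(300+203/4-.4,160+357/6-.4)))
print(proj("top",[.468,-.075,.169]),proj("side",[.468,-.075,.169]))
E
```

```text
(array([ 0.4689, -0.0771,  0.171 ]), np.float64(0.0008275829385297383))
[349.1682 220.0673] [316.1869 168.4705]
```

The foot is within about 2 mm of the expected point. Lowering vertically, with the rim clearance widened slightly.

send_rows:
  deltas:
    - [0,[-0.003,0,0.009],[0,0,0]]
    - [0,[-0.0057,0,0.0116],[0,0,0]]
    - [0,[-0.0057,0,0.0116],[0,0,0]]
    - [0,[-0.0057,0,0.0116],[0,0,0]]
    - [0,[-0.0057,0,0.0116],[0,0,0]]
    - [0,[-0.0057,0,0.0116],[0,0,0]]
    - [0,[-0.0057,0,0.0116],[0,0,0]]
    - [0,[-0.0057,0,0.0116],[0,0,0]]
    - [0,[-0.0057,0,0.0116],[0,0,0]]
    - [0,[-0.0057,0,0.0116],[0,0,0]]
    - [0,[-0.0057,0,0.0116],[0,0,0]]
    - [0,[0,0,0],[0,0,0]]

```text
clock: 7.85
ee_pos: [0.4819, -0.115, 0.1185]
ee_rot: [-0.186, 0.558, 0.799, 0.128]
force: [-0.3, -1.0, -0.4]
width: 0.0142
gripper_force: 30.0
```

```bash
python3 go.py 0.482 -0.1151 0.1 110 26
```

```text
t 7.85 pos [ 0.4819 -0.115   0.1185] shift [-0.0082  0.0001  0.0166] turn [-0.2084 -0.1429  0.0704]
zdir [-0.1541  0.4128 -0.8977] j [-0.4503  0.5476  1.8053  0.3399  1.1519 -0.998 ] w 0.014229676640075961 gf 29.969421511050314 F [-0.3123 -1.0033 -0.4011]
```

Now down another 14 mm, slowly, then finer steps to contact.

send_rows:
  deltas:
    - [0,[-0.0018,0,0.0036],[0,0,0]]
    - [0,[-0.0018,0,0.0036],[0,0,0]]
    - [0,[-0.0018,0,0.0036],[0,0,0]]
    - [0,[-0.0009,0,0.0018],[0,0,0]]
    - [0,[0,0,0],[0,0,0]]
    - [0,[0,0,0],[0,0,0]]

```text
clock: 8.35
ee_pos: [0.4834, -0.1157, 0.1071]
ee_rot: [-0.184, 0.558, 0.799, 0.129]
force: [-0.1, -0.3, 0.1]
width: 0.0141
gripper_force: 30.0
```

send_rows:
  deltas:
    - [0,[-0.0005,0,0.001],[0,0,0]]
    - [0,[-0.0005,0,0.001],[0,0,0]]
    - [0,[-0.0005,0,0.001],[0,0,0]]
    - [0,[0,0,0],[0,0,0]]
    - [0,[0,0,0],[0,0,0]]

```text
clock: 8.77
ee_pos: [0.4833, -0.1157, 0.1036]
ee_rot: [-0.184, 0.558, 0.799, 0.129]
force: [0.4, -0.8, 0.3]
width: 0.0142
gripper_force: 30.0
```

```bash
python3 go.py 0.482 -0.1151 0.1 110 26;  python3 - <<'E'
from h import *
for n in("side","top"):cv2.imwrite(f"pics/{n}4.png",manip.snapshot(n))
s=cv2.imread("pics/side4.png");t=cv2.imread("pics/top4.png")
cv2.imwrite("pics/c4.png",np.hstack([cv2.resize(s[140:260,260:360],None,fx=4,fy=5,interpolation=3),cv2.resize(t[160:260,300:400],None,fx=4,fy=6,interpolation=3)]))
E
```

```text
t 8.7667 pos [ 0.4833 -0.1157  0.1036] shift [-0.0007 -0.001   0.0037] turn [-0.069  -0.003   0.1354]
zdir [-0.1511  0.4116 -0.8988] j [-0.4504  0.571   1.8086  0.3448  1.1234 -1.0094] w 0.014241755789908004 gf 29.96945725986734 F [ 0.4174 -0.7995  0.3088]
```

View pics/c4.png

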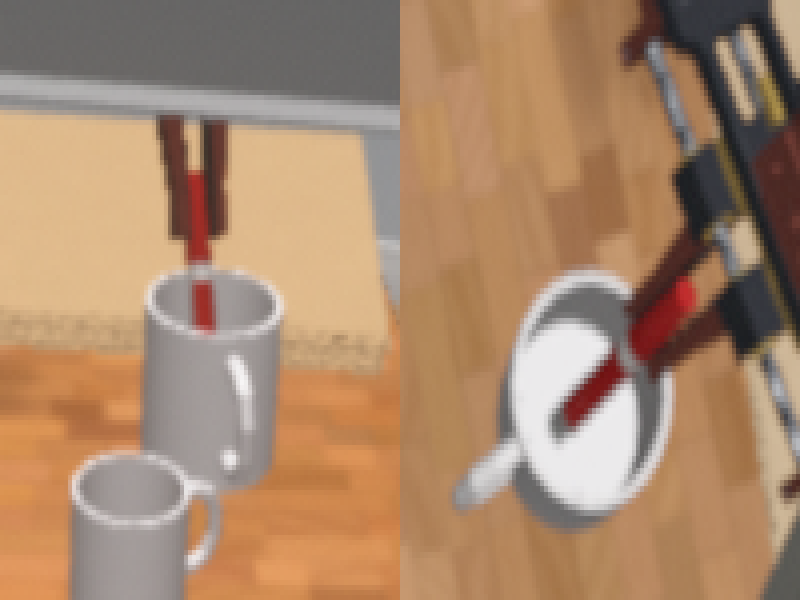

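The pen is inside the mug, leaning away from the handle, and the mug has not moved. There is no contact force yet, so I'll ease it down further.

send_rows:
  deltas:
    - [0,[-0.0005,0,0.001],[0,0,0]]
    - [0,[-0.0005,0,0.001],[0,0,0]]
    - [0,[-0.0005,0,0.001],[0,0,0]]
    - [0,[0,0,0],[0,0,0]]
    - [0,[0,0,0],[0,0,0]]

```text
clock: 9.28
ee_pos: [0.4833, -0.1157, 0.1001]
ee_rot: [-0.185, 0.558, 0.799, 0.129]
force: [-0.3, 0.7, -0.2]
width: 0.0143
gripper_force: 30.0
```

send_rows:
  deltas:
    - [0,[-0.0005,0,0.001],[0,0,0]]
    - [0,[0,0,0],[0,0,0]]
    - [0,[0,0,0],[0,0,0]]

```text
clock: 9.53
ee_pos: [0.4833, -0.1158, 0.0991]
ee_rot: [-0.184, 0.558, 0.799, 0.129]
force: [0.3, -0.6, 0.1]
width: 0.0145
gripper_force: 30.0
```

send_rows:
  deltas:
    - [0,[-0.0005,0,0.001],[0,0,0]]
    - [0,[0,0,0],[0,0,0]]
    - [0,[0,0,0],[0,0,0]]

```text
clock: 9.78
ee_pos: [0.4835, -0.1159, 0.0982]
ee_rot: [-0.184, 0.558, 0.799, 0.129]
force: [-1.5, -1.2, 2.5]
width: 0.0144
gripper_force: 30.0
```

send_rows:
  deltas:
    - [0,[-0.0005,0,0.001],[0,0,0]]
    - [0,[0,0,0],[0,0,0]]
    - [0,[0,0,0],[0,0,0]]

```text
clock: 10.03
ee_pos: [0.4839, -0.1161, 0.0977]
ee_rot: [-0.184, 0.558, 0.799, 0.129]
force: [0.1, -1.5, 10.3]
width: 0.0141
gripper_force: 30.1
```

send_rows:
  deltas:
    - [0,[-0.0005,0,0.001],[0,0,0]]
    - [0,[0,0,0],[0,0,0]]
    - [0,[0,0,0],[0,0,0]]

```text
clock: 10.28
ee_pos: [0.4843, -0.1166, 0.0972]
ee_rot: [-0.183, 0.558, 0.799, 0.129]
force: [-0.1, -3.6, 13.9]
width: 0.0146
gripper_force: 30.1
```

The foot is down (14 N upward). I'll ease off 1 mm, open, let it settle, and back out along the pen.

send_rows:
  deltas:
    - [0,[0.0005,0,-0.001],[0,0,0]]
    - [0,[0,0,0],[0,0,0]]
    - [0.25,[0,0,0],[0,0,0]]
    - [0.25,[0,0,0],[0,0,0]]
    - [0.25,[0,0,0],[0,0,0]]
    - [0.4,[0,0,0],[0,0,0]]
    - [0.4,[0,0,0],[0,0,0]]
    - [0.4,[0,0,0],[0,0,0]]

```text
clock: 10.95
ee_pos: [0.4832, -0.1157, 0.0967]
ee_rot: [-0.185, 0.558, 0.799, 0.129]
force: [-0.0, -0.2, 0.2]
width: 0.0346
gripper_force: 0.0
```

send_rows:
  deltas:
    - [0.4,[0,0,-0.005],[0,0,0]]
    - [0.4,[0,0,-0.01],[0,0,0]]
    - [0.4,[0,0,-0.015],[0,0,0]]
    - [0.4,[0,0,-0.02],[0,0,0]]
    - [0.4,[0,0,-0.02],[0,0,0]]
    - [0.4,[0,0,-0.02],[0,0,0]]
    - [0.4,[0,0,-0.02],[0,0,0]]
    - [0.4,[0,0,-0.02],[0,0,0]]
    - [0.4,[0,0,-0.01],[0,0,0]]
    - [0.4,[0,0,0],[0,0,0]]
    - [0.4,[0,0,0],[0,0,0]]

```text
clock: 11.87
ee_pos: [0.5045, -0.1735, 0.2229]
ee_rot: [-0.184, 0.558, 0.799, 0.129]
force: [-1.1, 0.4, -0.2]
width: 0.0352
gripper_force: 0.0
```

```bash
python3 - <<'E'
from h import *
for n in("side","top"):cv2.imwrite(f"pics/{n}5.png",manip.snapshot(n))
s=cv2.imread("pics/side5.png");t=cv2.imread("pics/top5.png")
cv2.imwrite("pics/c5.png",np.hstack([cv2.resize(s[150:300,210:350],None,fx=2.85,fy=4,interpolation=3),cv2.resize(t[160:260,300:400],None,fx=4,fy=6,interpolation=3)]))
E
```

```text
(no output)
```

View pics/c5.png

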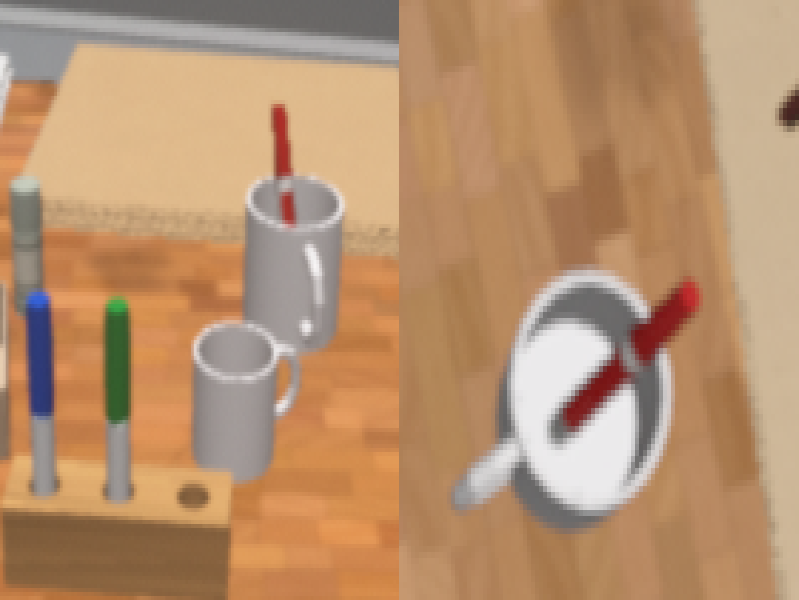

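The pen leans cap up on the rim opposite the handle, cap end at top crop (688,297) and foot near (565,430). The mug has not moved, and blue and green are in the stand. The gripper is clear, so I'm handing in.

```bash
python3 -c "
from workcell import manip
print(manip.finish_job())"
```

```text
the job is handed in; nothing more can be done
None
```

The red marker stands cap up in the larger mug, leaning on the rim opposite the handle; the mug stayed where it was, blue and green are still in the stand, and I handed the job in at about 12 s.

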